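# Snap the cover onto the module housing

## Task

Pick up the loose blue cover by its finger rib and press it straight down over the two orange snap hooks of the grey housing in the bench jig until both sides have clicked and the cover lies fully home and flush on the housing, then let go and move clear. The housing may sit a little to one side in the jig, so find the hooks by touch or sight, and press gently: never bear on it with more than 25 N. Leave the spool, jar and screwdriver where they are.

Things in the scene. Friction and masses are not known exactly. Their poses are not given: they have to be found in the camera images.
- cover: Loose blue plastic cover, about 60 g: plate 60 (x) x 100 (y) x 4 mm with a finger rib on its middle, 12 mm thick (x), 40 mm long (y), top 28 mm above the origin. Two slots through the plate, 13.4 (x) x 7.5 mm (y), centred at y = +-36.75 mm. Origin: centre of the plate's underside, z up. Starts flat on the table, y axis within 0.8 rad of the jig's. Fits either way round.
- jig: Aluminium jig fixed to the bench: plate 116 (x) x 134 (y) x 8 mm, two guide rails along x, 20 mm high. Origin: centre of its underside on the table, z up. In it is clamped a grey open housing 64 (x) x 104 (y) mm, green board inside, flat rim 32 mm above the origin. The housing is in line with the jig and centred in y, but clamped anywhere within 12 mm of centre along x: look or feel for it.
- hook_a (a joint): Inward bend (rad) of the orange hook at y = +38 mm in the housing, on its centre line in x: 0 free or snapped, up to about 0.12 as the cover passes. Stem 3 mm thick in y, 11 mm wide in x; top 50 mm above the jig's origin. Its outer face slopes out and down to a barb 4.5 mm outside the stem's centre, 39.3 mm up (underside 37.3 mm). It bends only under the edge of a cover's slot.
- hook_b (a joint): The same at y = -38 mm. The slots go over the hooks with 1.2 mm of room each way in x. Beside the slot, the plate stands on the hook tops; 3 to 5 N is enough to feel this. Pressing both sides home takes about 8 to 14 N, one side half; sides may click one after the other, then friction of some 4 N, then the rigid rim. A home cover's origin is level with the rim, with 1.3 mm of play below the barbs.
- spool: Bystander: copper-coloured wire spool, upright, 52 mm diameter, 40 mm high; origin at the centre of its underside.
- jar: Bystander: small white jar, 42 mm diameter, 55 mm high; origin at the centre of its underside.
- driver: Bystander: screwdriver with a yellow handle lying on the bench, roughly 200 mm long; origin under its middle.
Not all that is in view belongs to the job. There is more than one size of the cover; the job needs the smallest.

How it is judged (in metres and radians):
At the end, for the whole second after the job is handed in: Cover at rest on the rim, both hooks upright (under 0.03 rad) over it: origin 30 to 34.5 mm above the jig's, within 18 mm sideways, level within 0.035 rad, in line within 0.1 rad; spool, jar and screwdriver moved under 15 mm (z of cover in the frame of jig between 0.03 and 0.0345 m and horizontal distance between cover and jig below 0.018 m and angle between the z axis of cover and the z axis of jig, either way round below 0.035 rad and angle between the y axis of cover and the y axis of jig, either way round below 0.1 rad and value of joint each of hook_a, hook_b below 0.03 rad and linear speed of cover below 0.01 m/s and distance of each of spool, jar, driver from where it was at the start of the episode below 0.015 m); the robot touches nothing.
It fails at once if the cover is pressed on the housing or jig with more than 25 N (contact force between cover and jig above 25 N).
It fails at once if the robot itself bears on the housing or jig with more than 25 N (contact force between the arm and jig above 25 N).
It fails at once if a bystander is knocked over (angle between any of spool, jar's own z axis and vertical above 0.5 rad).
It also fails if it takes over 72 s, if anything falls off the work surface, if the arm or the gripper's body presses on something with over 40 N, if the wrist force passes 120 N, or if a joint passes its speed limit or range.

## Robot

A 6-joint arm with a two-finger parallel gripper is mounted at the origin on the work surface. World frame = base frame: x ahead of the robot, y to its left, z up, the work surface at z = 0. Lengths are in mm, angles in rad, forces in N, time in s.
With the tool pointing down it reaches from about 300 to 775 mm from the base axis. Payload 14.6 kg.
Tool frame: the origin (TCP) lies at the very end of the fingers, on their centre line; the grasp point (between the pads) lies 19 mm behind it; z points along the fingers, y is the line along which they close (so a half turn about z gives the same grasp; the last joint's range is limited). The gripper opens to 94 mm and grips with 3 to 60 N. Pads are 16 mm wide; open, the fingers measure 119 mm over their backs; the gripper's body (75 mm by 177 mm) begins 78 mm behind the grasp point.
Start: joints at [1.177, 0.3, 1.521, -0, 1.321, -0.067], TCP at [176.555, 520.882, 205.446] pointing down, gripper open.
Joint ranges: [-3.03, 3.03], [-0.79, 2.21], [0.23, 2.52], [-1.04, 4.18], [0, 3.07], [-2.55, 2.55]. Speed limits (rad/s): [2.22, 2.22, 2.57, 3.14, 3.14, 3.14].

## Interface

Orientations are given as [roll, pitch, yaw] about the fixed x, y, z axes, in that order (R = Rz(yaw) Ry(pitch) Rx(roll)).
In Python, from cell import manip gives the robot as it stands.
- The arm moves only by the tool servo_tool, never from a script. Its argument "motion" is a list that holds one entry, the list of rows, each a list of 7 numbers: the shift along the world's x, y, z as a fraction of full scale, then the turn, a rotation vector about the world's x, y, z as a fraction of full scale, then the closure, from 0 (fully open) to 1 (shut). In form: [[[x, y, z, rx, ry, rz, gripper], ...]]. A call has 1 to 10 rows; each row is the pose to reach, as a shift and turn from the pose commanded when the call began, turning the shorter way round; what a row does not reach only later rows make up. Full scale, the value 1, is 0.5 m for a shift and pi rad for a turn. A row lasts 1/10 s, in which the tool goes at most 50 mm and 8.59 degrees, less where a joint would pass 70% of its speed; a pose out of reach is approached as far as the arm can. A call with a number of a shift or a turn outside -1 to 1 is refused whole. A call with a gripper value outside its range is refused whole. The fingers move at their own pace and stop on an object; "newtons" is the grip in N (left out, the last holds). Time passes only in rows, so rows that repeat a pose let the fingers close. It gives the time, the measured TCP pose, the force, the opening and the grip force at its end, in the units of the state.
- manip.read_state(): the state, without advancing time (a new reading comes with each control period).
- manip.camera(name): name is "side" or "top" or "wrist"; returns a dict with "frame" (400x640x3 uint8, red, green, blue), "range_z" (400x640 float32, mm along the optical axis (not along the pixel's ray), 0 where there is no reading), "vfov" (degrees; the focal length in pixels is half the picture's height over the tangent of half this angle, whatever the lens; pixels are square), "cx", "cy" (the principal point, pixels), "cam_to_world" (4x4, takes a point from camera to world coordinates). Camera axes: x right, y down, z forward; pixel columns grow to the right and rows downward; lengths in mm; the calibration is good to about 2 mm. A picture is of the moment at which its call begins.
- manip.sign_off(): hands the job in; it is judged then, once.
The state is a dict: "clock": time; "joints": joint angles; "qd": joint speeds; "effort": joint torques, N m; "eef_pos": TCP position; "eef_rot": TCP orientation; "wrist_force": force on the tool from outside, world axes, zero at the start; "moment": the same for the moment, N m; "finger_gap": finger opening in mm; "finger_force": force on a finger pad.
Only numpy, scipy, OpenCV 4.12 (cv2) and the standard library are available. Lean on these libraries where they do the work, as an engineer would, in place of code of your own. Each camera call takes 0.05 s, during which the arm holds its last target. There are 200 camera calls.

## Working session

There is one attempt and no reset: what is moved stays moved. The work goes in short steps, Python scripts to look and compute and a tool call to move; the robot and the scene stay as the last step left them, time stands still between calls to the robot, and variables do not carry over. Pictures are saved under pics/ and viewed, at most 10 in all, crops included, and the job is handed in when it is done.

Besides the shell and the picture viewer there is one more tool, called as a command line: name --argument value ..., lists and objects as JSON in quotes. servo_tool: Moves the arm, as the interface text tells. Its arguments: {"type":"object","properties":{"motion":{"type":"array"},"newtons":{"type":"number"}},"required":["motion"]}

```bash
mkdir -p pics; cat > h.py <<'E'
import numpy as np, cv2
from cell import manip
def shot(n,save=None):
    c=manip.camera(n)
    if save: cv2.imwrite('pics/'+save,cv2.cvtColor(c['frame'],cv2.COLOR_RGB2BGR))
    return c
def pts(c):
    z=c['range_z'];h,w=z.shape;f=h/2/np.tan(np.radians(c['vfov'])/2)
    u,v=np.meshgrid(np.arange(w),np.arange(h))
    P=np.stack([(u-c['cx'])*z/f,(v-c['cy'])*z/f,z,np.ones_like(z)],-1)
    W=(P@np.array(c['cam_to_world']).T)[...,:3]
    W[z==0]=np.nan
    return W
E
python3 - <<'E'
from h import *
a=shot('top','top1.png');b=shot('side','side1.png')
for n,c in (('top',a),('side',b)): np.savez('pics/'+n,**c)
print(np.round(np.array(a['cam_to_world']),2),a['vfov'])
W=pts(a);hsv=cv2.cvtColor(a['frame'],cv2.COLOR_RGB2HSV)
for n,lo,hi in (('blue',(95,80,40),(130,255,255)),('orange',(5,150,120),(18,255,255)),('green',(40,60,40),(85,255,255))):
    m=cv2.inRange(hsv,lo,hi)
    k,l,s,ce=cv2.connectedComponentsWithStats(m)
    for i in range(1,k):
        if s[i,4]>12:
            q=W[l==i];print(n,s[i],ce[i].round(),np.nanmedian(q,0).round(1),np.nanmax(q[:,2]).round(1),cv2.minAreaRect(q[~np.isnan(q[:,0])][:,:2].astype(np.float32)))
print(manip.read_state())
E
```

```text
[[-1.00000e-02 -9.90000e-01  1.40000e-01  3.91320e+02]
 [-1.00000e+00  1.00000e-02 -1.00000e-02 -5.66500e+01]
 [ 1.00000e-02 -1.40000e-01 -9.90000e-01  1.24785e+03]
 [ 0.00000e+00  0.00000e+00  0.00000e+00  1.00000e+00]] 44.64594232007077
blue [ 171  125   64   52 1815] [202. 150.] [687.  220.8   5.4] 45.3 ((690.69384765625, 223.38949584960938), (148.17440795898438, 88.92816162109375), 63.781227111816406)
blue [181 197  43  30 901] [202. 212.] [527.4 221.1   3.5] 34.4 ((528.845458984375, 222.93490600585938), (103.08373260498047, 60.33029556274414), 76.78081512451172)
blue [ 166  248   55   67 2011] [193. 281.] [353.  237.4   5.7] 46.7 ((352.9054870605469, 240.14520263671875), (89.35099029541016, 147.1574249267578), 65.62146759033203)
orange [290 125  17  17 230] [298. 133.] [723.5 -27.5  39.1] 46.9 ((723.485107421875, -27.52334213256836), (40.95130157470703, 43.76888656616211), 89.25701141357422)
green [426  74  23  23 265] [437.  86.] [ 852.6 -394.    16.1] 22.2 ((858.178466796875, -397.97796630859375), (57.58512878417969, 58.62199401855469), 45.283843994140625)
green [ 15 165  32  
[... 311 characters left out ...]
clock': 0.1, 'joints': array([ 1.17739461e+00,  3.00425554e-01,  1.52149095e+00, -5.19623260e-05,
        1.32070268e+00, -6.66060422e-02]), 'qd': array([ 1.08788747e-04, -1.04954032e-03, -1.75347965e-03, -6.48328902e-05,
        8.12572172e-04,  3.77979721e-04]), 'effort': array([ 1.13553047e-03, -5.32647622e+01, -3.53288519e+01,  7.10049947e-02,
        2.33635266e-02, -5.05634284e-05]), 'eef_pos': array([176.4874382 , 520.67596681, 204.94944286]), 'eef_rot': array([-3.14056505e+00, -1.81013824e-05,  2.81480986e+00]), 'wrist_force': array([-0.61259476,  0.44632695, -0.5405013 ]), 'moment': array([ 0.00582332, -0.01494884,  0.0389454 ]), 'finger_force': 0.0, 'finger_gap': 93.90954440064354}
```

View pics/top1.png

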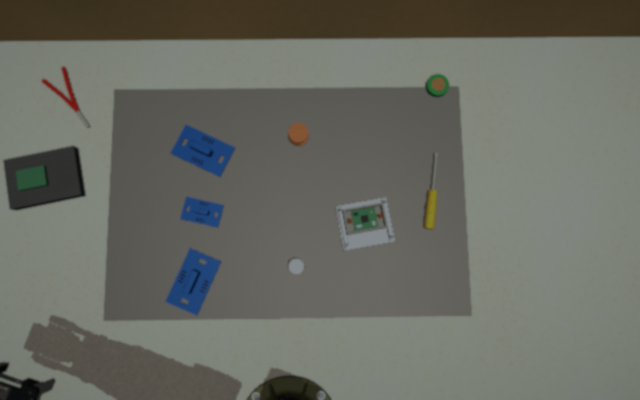

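The image shows three blue covers: (202,150) about 148x89 mm, (202,212) about 103x60 mm, and (193,281) about 147x89 mm. The middle one fits the described 60x100 mm. The jig is at (366,223), the spool at (298,133), the jar at (296,266) and the driver at (432,200). I'll confirm in a crop.

```bash
python3 - <<'E'
from h import *
a=dict(np.load('pics/top.npz'));im=cv2.cvtColor(a['frame'],cv2.COLOR_RGB2BGR);W=pts(a)
A=cv2.resize(im[185:240,165:240],None,fx=5,fy=5,interpolation=2);B=cv2.resize(im[190:256,328:403],None,fx=5,fy=5,interpolation=2)
o=np.zeros((330,760,3),np.uint8);o[:275,:375]=A;o[:,380:755]=B;cv2.imwrite('pics/crop.png',o)
hsv=cv2.cvtColor(a['frame'],cv2.COLOR_RGB2HSV)
S=np.zeros((400,640),bool);S[190:256,328:403]=1
def pr(n,m,f=None):
    q=W[m];q=q[~np.isnan(q[:,0])];print(n,len(q),np.median(q,0).round(1),[np.round(x,1) for x in cv2.minAreaRect(q[:,:2].astype(np.float32))])
om=cv2.inRange(hsv,(2,100,80),(18,255,255))>0
k,l,s,ce=cv2.connectedComponentsWithStats((om&S).astype(np.uint8))
for i in range(1,k):
    if s[i,4]>3: pr(('or',ce[i].round(1)),l==i)
z=W[...,2]
pr('rim',S&(z>27)&(z<37)); pr('plate+',S&(z>5)); pr('rail',S&(z>14)&(z<25))
print(np.histogram(z[S],np.arange(-5,60,3)))
bl=cv2.inRange(hsv,(95,80,40),(130,255,255))>0
C=np.zeros_like(S);C[190:240,165:240]=1
pr('rib',C&(z>20)); pr('plate',C&bl&(z<10))
E
```

```text
('or', array([380.2, 214.9])) 12 [ 511.1 -230.3   47.4] [array([ 510.2, -231.1]), array([9.6, 6.5]), np.float64(35.2)]
('or', array([350. , 220.5])) 12 [ 497.2 -154.8   43.9] [array([ 497.4, -154.8]), array([7.8, 4.5]), np.float64(1.3)]
rim 257 [ 508.8 -195.1   31.1] [array([ 505.1, -193.5]), array([ 64.3, 104. ]), np.float64(9.2)]
plate+ 2214 [ 494.7 -194.8   14.9] [array([ 496.8, -196.2]), array([191.1, 165.5]), np.float64(88.3)]
rail 832 [ 502.7 -193.2   18.7] [array([ 493.6, -195.4]), array([105.1, 124.4]), np.float64(9.3)]
(array([ 588, 1174,  698,  514,  427,  222,  192,  316,  288,   96,   58,
        104,  101,   32,    7,    2,    6,    9,    3,    1,    0]), array([-5, -2,  1,  4,  7, 10, 13, 16, 19, 22, 25, 28, 31, 34, 37, 40, 43,
       46, 49, 52, 55, 58]))
rib 82 [528.6 221.   27.5] [array([528.9, 220.8]), array([39.4, 12.1]), np.float64(76.3)]
plate 803 [527.  221.4   3.2] [array([528.8, 222.9]), array([103.1,  60.3]), np.float64(76.8)]
```

View pics/crop.png

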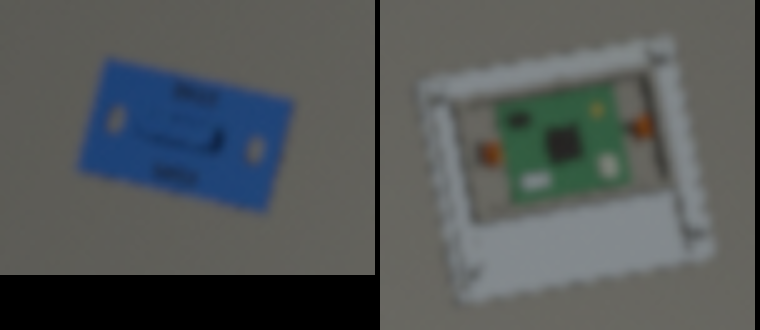

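The crop confirms it: the small cover has two slots and its rib is 39.4x12.1 mm with the top at about 28 mm, as given. Its centre is (528.8, 221) and its y axis is at 76.5°. The housing rim measures 64.3x104 mm, centred at (505,-193.5) with its y axis at 99.2°. Both orange hooks are visible, at about (350,220) and (380,215). I'm moving to above the cover.

servo_tool --motion '[[[0.7046,-0.6,-0.17,0,0,-0.471,0.4],[0.7046,-0.6,-0.17,0,0,-0.471,0.4],[0.7046,-0.6,-0.17,0,0,-0.471,0.4],[0.7046,-0.6,-0.17,0,0,-0.471,0.4],[0.7046,-0.6,-0.17,0,0,-0.471,0.4],[0.7046,-0.6,-0.17,0,0,-0.471,0.4],[0.7046,-0.6,-0.17,0,0,-0.471,0.4],[0.7046,-0.6,-0.17,0,0,-0.471,0.4],[0.7046,-0.6,-0.17,0,0,-0.471,0.4],[0.7046,-0.6,-0.17,0,0,-0.471,0.4]]]'

```text
clock: 1.1
eef_pos: [530.8, 217.8, 119.1]
eef_rot: [-3.141, 0.001, 1.326]
wrist_force: [-0.2, -0.2, -0.3]
finger_gap: 56.5
finger_force: 0.0
```

servo_tool --motion '[[[0,0,0,0,0,0,0.4],[0,0,0,0,0,0,0.4],[0,0,0,0,0,0,0.4]]]'

```text
clock: 1.4
eef_pos: [528.2, 221.8, 120.7]
eef_rot: [-3.142, -0.0, 1.338]
wrist_force: [0.1, 0.2, 0.7]
finger_gap: 56.2
finger_force: 0.0
```

```bash
cat >> h.py <<'E'
def rect(q):
    q=q[~np.isnan(q).any(1)];r=cv2.minAreaRect(q[:,:2].astype(np.float32));return len(q),np.median(q,0).round(1),[np.round(x,1) for x in r]
E
python3 - <<'E'
from h import *
s=manip.read_state();print(s['eef_pos'],s['eef_rot'],s['finger_gap'],s['clock'],s['joints'])
c=shot('wrist','w1.png');W=pts(c);z=W[...,2];hsv=cv2.cvtColor(c['frame'],cv2.COLOR_RGB2HSV)
b=cv2.inRange(hsv,(95,80,30),(130,255,255))>0
near=np.hypot(W[...,0]-529,W[...,1]-221)<70
print('plate',rect(W[b&near&(z<12)]));print('rib',rect(W[b&near&(z>24)&(z<34)]))
E
```

```text
[528.1571584  221.75666886 120.65054035] [-3.14157238e+00 -1.39106846e-04  1.33845560e+00] 56.1652350667941 1.4 [3.33517998e-01 4.30987320e-01 1.54837604e+00 1.39803552e-04
 1.16217183e+00 5.65803176e-01]
plate (5951, array([531. , 225.7,   4.6]), [array([529.4, 219.3]), array([102.4,  61.5]), np.float64(76.6)])
rib (636, array([529.7, 221.4,  28.5]), [array([529.4, 220.6]), array([39.9, 11.3]), np.float64(76.8)])
```

View pics/w1.png

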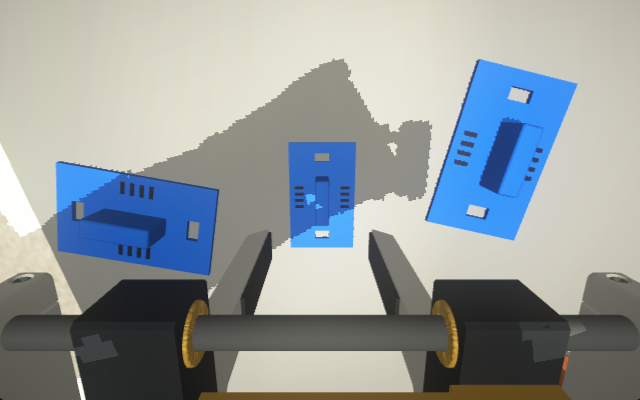

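The wrist view shows the small cover straight ahead at (322,195), in line with the fingers, with both slots visible. The position agrees to within 1 mm, so I'll descend and grip.

servo_tool --motion '[[[0.001,0,-0.1,0,0,0,0.55],[0.001,0,-0.18,0,0,0,0.55],[0.001,0,-0.21,0,0,0,0.55],[0.001,0,-0.227,0,0,0,0.55],[0.001,0,-0.227,0,0,0,0.55],[0.001,0,-0.227,0,0,0,0.8],[0.001,0,-0.227,0,0,0,1],[0.001,0,-0.227,0,0,0,1],[0.001,0,-0.227,0,0,0,1],[0.001,0,-0.227,0,0,0,1]]]' --newtons 45

```text
clock: 2.45
eef_pos: [529.6, 220.9, 7.5]
eef_rot: [3.141, -0.0, 1.335]
wrist_force: [-0.6, -0.6, 5.5]
finger_gap: 11.3
finger_force: 45.0
```

servo_tool --motion '[[[0,0,0,0,0,0,1],[0,0,0,0,0,0,1],[0,0,0,0,0,0,1],[0,0,0,0,0,0,1],[0,0,0,0,0,0,1]]]'

```text
clock: 2.95
eef_pos: [529.6, 220.9, 7.5]
eef_rot: [3.141, -0.0, 1.335]
wrist_force: [-1.3, -1.5, 5.8]
finger_gap: 11.2
finger_force: 45.0
```

servo_tool --motion '[[[0,0,0.05,0,0,0,1],[0,0,0.14,0,0,0,1],[0,0,0.24,0,0,0,1],[0,0,0.3,0,0,0,1],[0,0,0.3,0,0,0,1],[0,0,0.3,0,0,0,1],[0,0,0.3,0,0,0,1]]]'

```text
clock: 3.65
eef_pos: [528.7, 220.6, 155.4]
eef_rot: [-3.139, 0.001, 1.335]
wrist_force: [-0.2, -0.1, 0.1]
finger_gap: 11.6
finger_force: 45.0
```

```bash
python3 - <<'E'
from h import *
c=shot('wrist','w2.png');print(np.round(c['cam_to_world'],2),c['vfov'],manip.read_state()['wrist_force'])
W=pts(c);z=W[...,2];hsv=cv2.cvtColor(c['frame'],cv2.COLOR_RGB2HSV)
b=cv2.inRange(hsv,(95,80,30),(130,255,255))>0
near=(np.hypot(W[...,0]-529,W[...,1]-221)<70)&(z>100)
print(rect(W[b&near]));s=manip.read_state();print(s['eef_pos'],s['eef_rot'])
E
```

```text
[[ 9.7000e-01 -2.3000e-01 -6.0000e-02  5.4669e+02]
 [-2.3000e-01 -9.4000e-01 -2.5000e-01  2.9433e+02]
 [-0.0000e+00  2.6000e-01 -9.7000e-01  3.3507e+02]
 [ 0.0000e+00  0.0000e+00  0.0000e+00  1.0000e+00]] 62.36352299328885 [0.74165277 1.0757451  0.20094938]
(10340, array([531.1, 240.6, 152.6]), [array([528.6, 221. ]), array([98.5, 60.4]), np.float64(76.4)])
[528.74096701 220.66957546 155.30471805] [-3.13928132e+00  1.44489006e-03  1.33509312e+00]
```

View pics/w2.png

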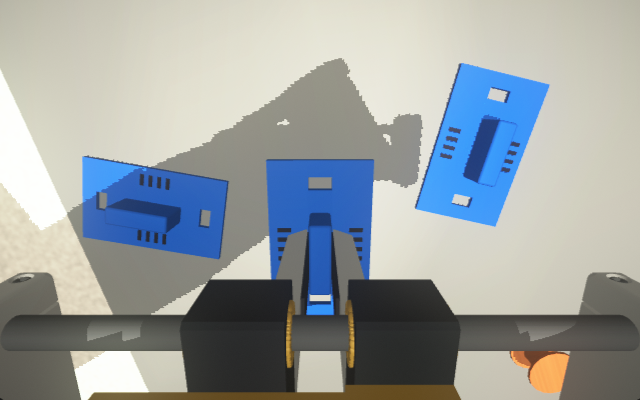

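The cover is held squarely at (528.6, 221), yaw 76.4°, with both slots in view at (320,183) and (320,299). Next I'll stop about 87 mm short of the housing centre, so the wrist camera sees the hooks past the cover.

servo_tool --motion '[[[-0.02,-1,0.01,0,0,0.126,1],[-0.02,-1,0.01,0,0,0.126,1],[-0.02,-1,0.01,0,0,0.126,1],[-0.02,-1,0.01,0,0,0.126,1],[-0.02,-1,0.01,0,0,0.126,1],[-0.02,-1,0.01,0,0,0.126,1],[-0.02,-1,0.01,0,0,0.126,1],[-0.02,-1,0.01,0,0,0.126,1],[-0.02,-1,0.01,0,0,0.126,1],[-0.02,-1,0.01,0,0,0.126,1]]]'

```text
clock: 4.7
eef_pos: [518.7, -273.9, 160.6]
eef_rot: [-3.14, -0.001, 1.731]
wrist_force: [0.6, 1.5, -0.4]
finger_gap: 11.6
finger_force: 45.0
```

servo_tool --motion '[[[0,0,0,0,0,0,1],[0,0,0,0,0,0,1],[0,0,0,0,0,0,1],[0,0,0,0,0,0,1],[0,0,0,0,0,0,1]]]'

```text
clock: 5.2
eef_pos: [519.8, -271.0, 161.9]
eef_rot: [3.142, -0.0, 1.732]
wrist_force: [-0.5, 0.3, -0.9]
finger_gap: 11.7
finger_force: 45.0
```

```bash
python3 - <<'E'
from h import *
s=manip.read_state();print(s['eef_pos'],s['eef_rot'],s['joints'])
c=shot('wrist','w3.png');W=pts(c);z=W[...,2];hsv=cv2.cvtColor(c['frame'],cv2.COLOR_RGB2HSV)
C=np.array(c['cam_to_world']);np.savez('pics/w3',**c)
b=cv2.inRange(hsv,(95,80,30),(130,255,255))>0
print('cover',rect(W[b&(z>100)]))
near=np.hypot(W[...,0]-505,W[...,1]+193)<75
print('rim',rect(W[near&(z>28.5)&(z<35)]))
om=((cv2.inRange(hsv,(2,100,60),(20,255,255))>0)&near).astype(np.uint8)
k,l,st,ce=cv2.connectedComponentsWithStats(om)
for i in range(1,k):
    if st[i,4]>15:
        q=W[l==i];t=q[q[:,2]>np.nanpercentile(q[:,2],97)-1.5];print(st[i],ce[i].round(),rect(q),'top',rect(t))
E
```

```text
[ 519.76435804 -271.00533408  161.92531513] [ 3.14158480e+00 -3.73882849e-05  1.73235340e+00] [-5.43116042e-01  4.16931402e-01  1.46637244e+00  3.52776991e-05
  1.25830705e+00 -7.04683961e-01]
cover (10311, array([ 518.6, -250.9,  159.2]), [array([ 519.6, -270.6]), array([60.1, 98.3]), np.float64(9.2)])
rim (1772, array([ 497.6, -173.6,   32.5]), [array([ 505. , -191.4]), array([64.2, 96.7]), np.float64(9.4)])
[311  57  14  12 157] [317.  62.] (157, array([ 499.4, -158.3,   43.4]), [array([ 499.6, -156.5]), array([11.6,  7.1]), np.float64(10.5)]) top (28, array([ 499. , -158.7,   50.5]), [array([ 499.5, -158.8]), array([9.9, 2.4]), np.float64(9.2)])
[330 129   6   4  23] [333. 131.] (23, array([ 522.9, -212.3,   21.5]), [array([ 522.7, -212.2]), array([4.8, 2.9]), np.float64(9.3)]) top (21, array([ 522.9, -212.4,   21.5]), [array([ 522.7, -212.2]), array([4.8, 2.9]), np.float64(9.9)])
[312 148  13  10 124] [318. 153.] (124, array([ 511.9, -231.9,   43.1]), [array([ 512.5, -234.7]), array([11.8,  9.3]), np.float64(7.9)]) top (32, array([ 511.5, -231.3,   50.3]), [array([ 511.5, -231.1
[... 563 characters left out ...]
94.] (3070, array([ 523.6, -251. ,  286.4]), [array([ 510.8, -253. ]), array([69.5,  3.3]), np.float64(9.8)]) top (1483, array([ 512.3, -252.6,  287.1]), [array([ 510.7, -252.7]), array([69.2,  2.8]), np.float64(9.4)])
[ 93 393  17   7  55] [101. 396.] (55, array([ 472.7, -259.2,  287. ]), [array([ 472.6, -259.1]), array([4.2, 1.9]), np.float64(7.7)]) top (43, array([ 472.7, -259.1,  287. ]), [array([ 472.8, -259. ]), array([3.8, 1.8]), np.float64(7.7)])
[110 394  12   6  30] [115. 396.] (30, array([ 475.3, -258.8,  286.7]), [array([ 475.3, -258.9]), array([3.2, 1.5]), np.float64(68.4)]) top (24, array([ 475.2, -258.7,  287.1]), [array([ 475.2, -258.7]), array([3.3, 0.9]), np.float64(40.9)])
```

View pics/w3.png

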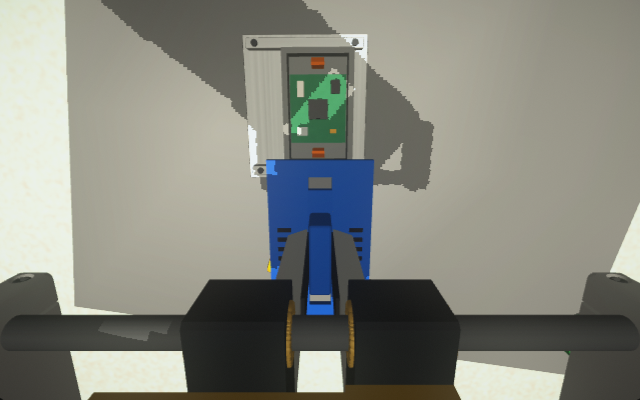

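The wrist view shows both hooks, at (317,62) and (318,153), with their tops at 50.4 mm as given. Their midpoint is (505.5, -195.0) at yaw 99.4°. The far rim edge gives the same centre, and the cover is already in line at 99.2°. I'm moving to just above the hooks.

servo_tool --motion '[[[-0.0142,0.0757,0,0,0,0,1],[-0.0284,0.1513,0,0,0,0,1],[-0.0284,0.1513,-0.06,0,0,0,1],[-0.0284,0.1513,-0.12,0,0,0,1],[-0.0284,0.1513,-0.17,0,0,0,1],[-0.0284,0.1513,-0.194,0,0,0,1],[-0.0284,0.1513,-0.194,0,0,0,1],[-0.0284,0.1513,-0.194,0,0,0,1],[-0.0284,0.1513,-0.194,0,0,0,1],[-0.0284,0.1513,-0.194,0,0,0,1]]]'

```text
clock: 6.25
eef_pos: [505.8, -196.6, 65.9]
eef_rot: [3.14, 0.001, 1.731]
wrist_force: [0.2, -0.0, -1.5]
finger_gap: 11.6
finger_force: 45.0
```

```bash
python3 - <<'E'
from h import *
s=manip.read_state();print(s['eef_pos'],s['eef_rot'],s['wrist_force'],s['clock'])
c=shot('wrist','w4.png');W=pts(c);z=W[...,2];hsv=cv2.cvtColor(c['frame'],cv2.COLOR_RGB2HSV)
b=cv2.inRange(hsv,(95,80,30),(130,255,255))>0
print('cover',rect(W[b&(z>55)&(z<75)]))
c=shot('side','s4.png');im=c['frame'];W=pts(c);m=np.hypot(W[...,0]-505,W[...,1]+195)<100
v,u=np.where(m&(W[...,2]>5)&(W[...,2]<90));print(u.min(),u.max(),v.min(),v.max())
x=cv2.cvtColor(im[v.min():v.max(),u.min():u.max()],cv2.COLOR_RGB2BGR);f=min(790/x.shape[1],590/x.shape[0])
cv2.imwrite('pics/s4c.png',cv2.resize(x,None,fx=f,fy=f,interpolation=2))
wc=cv2.imread('pics/w4.png')
E
```

```text
[ 505.77139776 -196.56989386   65.93189712] [3.14019867e+00 9.73554178e-04 1.73095429e+00] [ 0.2153941  -0.04250393 -1.49230369] 6.25
cover (8377, array([ 503.4, -171.1,   63. ]), [array([ 505.7, -196.3]), array([60. , 98.6]), np.float64(9.1)])
281 363 217 287
```

View pics/w4.png

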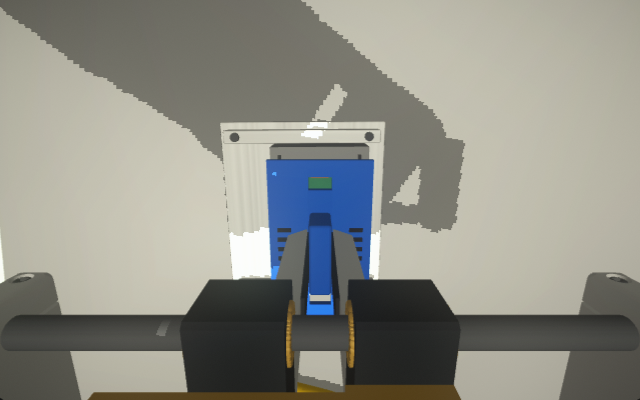

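View pics/s4c.png

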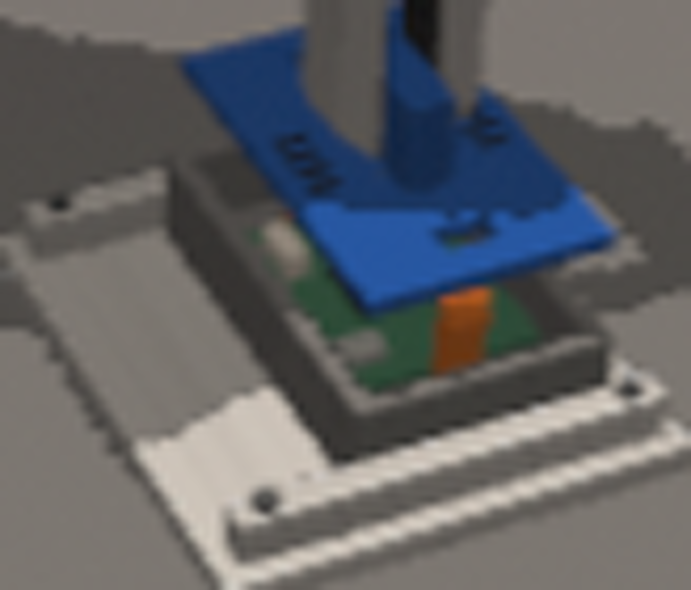

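The side view shows the slot over the near hook, with the cover level and aligned with the housing. I'll let it settle, then feel downwards.

servo_tool --motion '[[[0,0,0,0,0,0,1],[0,0,0,0,0,0,1],[0,0,-0.006,0,0,0,1],[0,0,-0.012,0,0,0,1],[0,0,-0.012,0,0,0,1],[0,0,-0.012,0,0,0,1],[0,0,-0.012,0,0,0,1]]]'

```text
clock: 7.05
eef_pos: [505.3, -196.3, 58.9]
eef_rot: [-3.142, -0.0, 1.731]
wrist_force: [-0.2, -0.1, -1.0]
finger_gap: 11.4
finger_force: 45.0
```

servo_tool --motion '[[[0.0006,0.0018,0,0,0,0,1],[0.0006,0.0018,0,0,0,0,1],[0.0006,0.0018,-0.002,0,0,0,1],[0.0006,0.0018,-0.003,0,0,0,1],[0.0006,0.0018,-0.004,0,0,0,1],[0.0006,0.0018,-0.005,0,0,0,1],[0.0006,0.0018,-0.005,0,0,0,1],[0.0006,0.0018,-0.005,0,0,0,1]]]'

```text
clock: 7.85
eef_pos: [505.6, -195.4, 56.4]
eef_rot: [-3.142, -0.0, 1.731]
wrist_force: [-1.3, 0.3, -1.0]
finger_gap: 11.7
finger_force: 45.0
```

servo_tool --motion '[[[0,0,-0.001,0,0,0,1],[0,0,-0.002,0,0,0,1],[0,0,-0.003,0,0,0,1],[0,0,-0.004,0,0,0,1],[0,0,-0.005,0,0,0,1],[0,0,-0.005,0,0,0,1]]]'

```text
clock: 8.45
eef_pos: [505.6, -195.4, 53.8]
eef_rot: [-3.141, -0.0, 1.731]
wrist_force: [0.7, -1.2, -0.5]
finger_gap: 12.0
finger_force: 45.0
```

At 3.7 mm below the hook tops there is no contact force, so both slots are over the hooks. Next I'll press in gently, in small steps.

servo_tool --motion '[[[0,0,-0.002,0,0,0,1],[0,0,-0.004,0,0,0,1],[0,0,-0.006,0,0,0,1],[0,0,-0.008,0,0,0,1],[0,0,-0.008,0,0,0,1]]]'

```text
clock: 8.95
eef_pos: [505.6, -195.3, 49.8]
eef_rot: [-3.142, -0.0, 1.731]
wrist_force: [0.2, 1.5, 0.4]
finger_gap: 12.0
finger_force: 45.0
```

servo_tool --motion '[[[0,0,-0.001,0,0,0,1],[0,0,-0.002,0,0,0,1],[0,0,-0.003,0,0,0,1],[0,0,-0.004,0,0,0,1],[0,0,-0.004,0,0,0,1]]]'

```text
clock: 9.45
eef_pos: [505.8, -195.5, 48.1]
eef_rot: [3.141, 0.0, 1.731]
wrist_force: [-0.7, 2.8, 4.8]
finger_gap: 11.5
finger_force: 45.0
```

servo_tool --motion '[[[0,0,-0.001,0,0,0,1],[0,0,-0.002,0,0,0,1],[0,0,-0.002,0,0,0,1]]]'

```text
clock: 9.75
eef_pos: [505.9, -195.5, 47.2]
eef_rot: [3.141, 0.0, 1.731]
wrist_force: [-0.3, 2.5, 5.6]
finger_gap: 11.4
finger_force: 45.0
```

servo_tool --motion '[[[0,0,-0.001,0,0,0,1],[0,0,-0.002,0,0,0,1],[0,0,-0.002,0,0,0,1]]]'

```text
clock: 10.05
eef_pos: [505.9, -195.4, 46.1]
eef_rot: [3.141, 0.0, 1.731]
wrist_force: [0.0, 2.1, -1.3]
finger_gap: 11.6
finger_force: 45.0
```

servo_tool --motion '[[[0,0,-0.001,0,0,0,1],[0,0,-0.002,0,0,0,1],[0,0,-0.003,0,0,0,1],[0,0,-0.004,0,0,0,1],[0,0,-0.004,0,0,0,1]]]'

```text
clock: 10.55
eef_pos: [505.6, -195.4, 43.8]
eef_rot: [-3.141, -0.0, 1.731]
wrist_force: [0.8, 2.4, 2.4]
finger_gap: 11.7
finger_force: 45.0
```

servo_tool --motion '[[[0,0,-0.001,0,0,0,1],[0,0,-0.002,0,0,0,1],[0,0,-0.002,0,0,0,1]]]'

```text
clock: 10.85
eef_pos: [505.6, -195.4, 42.8]
eef_rot: [-3.142, -0.0, 1.731]
wrist_force: [-0.7, 2.6, 2.8]
finger_gap: 11.7
finger_force: 45.0
```

servo_tool --motion '[[[0,0,-0.001,0,0,0,1],[0,0,-0.002,0,0,0,1],[0,0,-0.003,0,0,0,1],[0,0,-0.004,0,0,0,1],[0,0,-0.004,0,0,0,1]]]'

```text
clock: 11.35
eef_pos: [505.4, -195.5, 40.6]
eef_rot: [-3.141, -0.0, 1.731]
wrist_force: [0.2, 1.4, -1.3]
finger_gap: 11.8
finger_force: 45.0
```

servo_tool --motion '[[[0,0,-0.001,0,0,0,1],[0,0,-0.002,0,0,0,1],[0,0,-0.002,0,0,0,1]]]'

```text
clock: 11.65
eef_pos: [505.5, -195.4, 39.8]
eef_rot: [-3.141, -0.0, 1.731]
wrist_force: [-0.5, 1.2, -0.0]
finger_gap: 11.3
finger_force: 45.0
```

servo_tool --motion '[[[0,0,-0.001,0,0,0,1],[0,0,-0.001,0,0,0,1],[0,0,-0.002,0,0,0,1],[0,0,-0.002,0,0,0,1]]]'

```text
clock: 12.05
eef_pos: [505.6, -195.5, 39.4]
eef_rot: [3.142, 0.0, 1.731]
wrist_force: [-3.9, 2.3, 8.3]
finger_gap: 11.7
finger_force: 45.0
```

servo_tool --motion '[[[0,0,-0.001,0,0,0,1],[0,0,-0.001,0,0,0,1],[0,0,-0.001,0,0,0,1]]]'

```text
clock: 12.35
eef_pos: [505.7, -195.5, 39.4]
eef_rot: [3.141, 0.0, 1.731]
wrist_force: [-6.8, 3.2, 13.8]
finger_gap: 11.7
finger_force: 45.0
```

The cover is on the rigid rim: z stops at 39.4 while the force climbs to 13.8 N. I'll take the load off, release and rise.

servo_tool --motion '[[[0,0,0.002,0,0,0,1],[0,0,0.003,0,0,0,1],[0,0,0.003,0,0,0,0.65],[0,0,0.003,0,0,0,0.65],[0,0,0.003,0,0,0,0.65],[0,0,0.003,0,0,0,0.65],[0,0,0.003,0,0,0,0.65]]]'

```text
clock: 13.05
eef_pos: [505.6, -195.5, 39.9]
eef_rot: [3.142, 0.0, 1.731]
wrist_force: [-0.0, -0.2, 0.4]
finger_gap: 33.0
finger_force: 0.0
```

servo_tool --motion '[[[0,0,0.03,0,0,0,0.65],[0,0,0.08,0,0,0,0.65],[0,0,0.16,0,0,0,0.65],[0,0,0.24,0,0,0,0.65],[0.02,-0.13,0.26,0,0,0,0.65],[0.02,-0.13,0.26,0,0,0,0.65],[0.02,-0.13,0.26,0,0,0,0.65],[0.02,-0.13,0.26,0,0,0,0.65]]]'

```text
clock: 13.85
eef_pos: [515.3, -260.0, 169.4]
eef_rot: [-3.141, -0.001, 1.731]
wrist_force: [-0.2, 0.8, -0.8]
finger_gap: 32.7
finger_force: 0.0
```

```bash
python3 - <<'E'
from h import *
s=manip.read_state();print(s['eef_pos'],s['wrist_force'],s['finger_gap'],s['clock'])
c=shot('wrist','w5.png');W=pts(c);z=W[...,2];hsv=cv2.cvtColor(c['frame'],cv2.COLOR_RGB2HSV)
b=(cv2.inRange(hsv,(95,80,30),(130,255,255))>0)&(np.hypot(W[...,0]-505,W[...,1]+195)<75)
print('cover',rect(W[b&(z<48)]));q=W[b&(z<42)&(z>28)];A=np.c_[q[:,:2]-q[:,:2].mean(0),np.ones(len(q))];print('plane',np.linalg.lstsq(A,q[:,2],rcond=None)[0])
om=((cv2.inRange(hsv,(2,100,60),(20,255,255))>0)&(z<60)).astype(np.uint8);k,l,st,ce=cv2.connectedComponentsWithStats(om)
for i in range(1,k):
    if st[i,4]>15: print(st[i],rect(W[l==i]),np.nanmax(z[l==i]))
E
```

```text
[ 515.33279305 -260.04453769  169.35864878] [-0.17294353  0.8072242  -0.8170975 ] 32.68918363778546 13.85
cover (6237, array([ 505.5, -191.7,   36.6]), [array([ 505.8, -195.8]), array([ 61.2, 100.2]), np.float64(9.2)])
plane [-2.33046841e-03 -5.29162580e-04  3.65410484e+01]
[563   0  40  10 270] (270, array([729. , -51.3,   4.9]), [array([729.8, -51.5]), array([35.4,  7.2]), np.float64(8.1)]) 7.267648273595796
[314  73  14  10 115] (115, array([ 499.3, -157.9,   47.8]), [array([ 499.9, -156.8]), array([11.8,  6.6]), np.float64(9.1)]) 51.898119250322566
[315 159  12  10 112] (112, array([ 512. , -231.5,   43.6]), [array([ 512. , -233.5]), array([10.6,  6.5]), np.float64(8.7)]) 51.23035576350725
```

View pics/w5.png

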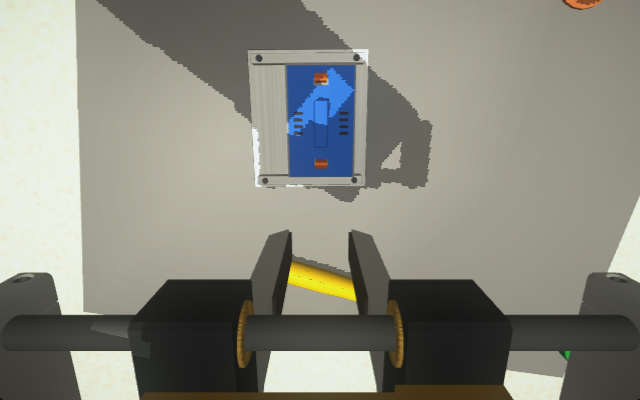

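The cover lies flush: its plate top is at 36.5 mm and level within 0.003 rad. Both hooks stand through the slots at (321,78) and (321,163), with their tops at about 51 mm. The gripper is clear, so I'm handing it in.

```bash
python3 -c "
from cell import manip
print(manip.sign_off())"
```

```text
the job is handed in; nothing more can be done
None
```

The small blue cover is snapped over both hooks and lies flush on the housing. The arm is clear and the job was handed in at about 14 s; the highest force I read was 13.8 N, and the hand-in returned no verdict.

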